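# Containers lined up by height on the staging strip

### The job

Four loose containers stand near the front of the worktop, round the blue strip and in front of the analyser (white jar with black lid, yellow-lidded sample cup, brown bottle with blue cap, dropper bottle; the similar ones far back and at the right end stay there). Line them up by height on the black pads of the strip: the shortest on the pad next to the green button, then ever taller towards the white button, one upright in the middle of each pad. Set each one down gently, without dropping it or knocking any of them over, and let go of them all.

Things in the scene. Friction and masses are not known exactly. Their poses are not given: they have to be found in the camera images.
- small_jar: short white jar with a wide black screw lid; the SHORTEST container, 48 mm tall. Round: body 48 mm across up to z = 33 mm, lid 50 mm across from 33 to 48 mm. Loose, about 70 g. Origin: centre of its underside, z up.
- sample_cup: white sample cup with a yellow screw lid; the second shortest container, 70 mm tall. Round: the cup widens upward to 52 mm across, lid 58 mm across from z = 56 to 70 mm. Loose, about 80 g. Origin: centre of its underside, z up.
- brown_bottle: brown bottle with a wide blue cap; the third in height, 88 mm tall. Round: body 45 mm across, cap 45 mm across from z = 70 to 88 mm. Loose, about 90 g. Origin: centre of its underside, z up.
- dropper_bottle: slim brown dropper bottle with a pale label and a black dropper top; the TALLEST container, 102 mm tall. Round: glass body 32 mm across up to its shoulder at about z = 62 mm, black collar 24 mm across from 62 to 77 mm, black rubber teat 12 mm across from 77 to 102 mm. Loose, about 70 g. Origin: centre of its underside, z up.
- strip: flat blue strip on the worktop, 78 x 400 x 6 mm, fixed; carries the pads and, at its ends, a green and a white button. Origin: centre of its underside; y along its length (the pads lie on its y axis), x across. Beware of the tall analyser behind: solid, 0.30 m high, from x = 0.55 m on, y = -0.11 to 0.27 m; carry things past it on the robot's side. One container starts right of it, behind the strip.
- pad_a: one of four identical black rubber discs with a thin white ring, 72 mm across, that stand in a straight row on the strip, 85 mm from centre to centre; fixed. Which letter lies where in the row changes. Origin: centre of the underside, 2 mm below the disc's top face, which is 8 mm above the worktop.
- pad_b: like pad_a: one of four identical black rubber discs with a thin white ring, 72 mm across, that stand in a straight row on the strip, 85 mm from centre to centre; fixed. Which letter lies where in the row changes. Origin: centre of the underside, 2 mm below the disc's top face, which is 8 mm above the worktop.
- pad_c: like pad_a: one of four identical black rubber discs with a thin white ring, 72 mm across, that stand in a straight row on the strip, 85 mm from centre to centre; fixed. Which letter lies where in the row changes. Origin: centre of the underside, 2 mm below the disc's top face, which is 8 mm above the worktop.
- pad_d: like pad_a: one of four identical black rubber discs with a thin white ring, 72 mm across, that stand in a straight row on the strip, 85 mm from centre to centre; fixed. Which letter lies where in the row changes. Origin: centre of the underside, 2 mm below the disc's top face, which is 8 mm above the worktop.
- start_button: small green round button, 24 mm across and 4 mm thick, fixed on one end of the strip, in line with the row of pads: it marks the end where the shortest container stands. The nearest pad's centre is 52.5 mm from its centre, the others 137.5, 222.5 and 307.5 mm. At which end of the strip it is changes; the other end has a white button. Origin: centre of its underside.

How it is judged (in metres and radians):
At the end, for the whole second after the job is handed in: From the green button on, the pads carry small jar, sample cup, brown bottle, dropper bottle: each within 13 mm of its pad's centre along the strip (as distance from the green button) and across it, underside 4 to 12 mm above the worktop, upright within 0.1 rad, at rest, released (x of small_jar in the frame of strip between -0.013 and 0.013 m and horizontal distance between small_jar and start_button between 0.0395 and 0.0655 m and height (world z) of small_jar between 0.004 and 0.012 m and angle between each of small_jar, sample_cup, brown_bottle, dropper_bottle's own z axis and vertical below 0.1 rad and linear speed of each of small_jar, sample_cup, brown_bottle, dropper_bottle below 0.02 m/s and contact force between each of small_jar, sample_cup, brown_bottle, dropper_bottle and the fingers below 0.1 N and x of sample_cup in the frame of strip between -0.013 and 0.013 m and horizontal distance between sample_cup and start_button between 0.1245 and 0.1505 m and height (world z) of sample_cup between 0.004 and 0.012 m and x of brown_bottle in the frame of strip between -0.013 and 0.013 m and horizontal distance between brown_bottle and start_button between 0.2095 and 0.2355 m and height (world z) of brown_bottle between 0.004 and 0.012 m and x of dropper_bottle in the frame of strip between -0.013 and 0.013 m and horizontal distance between dropper_bottle and start_button between 0.2945 and 0.3205 m and height (world z) of dropper_bottle between 0.004 and 0.012 m); the robot touches nothing.
It fails at once if a container is knocked over (tilted by more than 0.7 rad) (angle between any of small_jar, sample_cup, brown_bottle, dropper_bottle's own z axis and vertical above 0.7 rad).
It fails at once if a container is dropped (moves faster than 0.5 m/s with no finger touching it) ((linear speed of small_jar above 0.5 m/s and contact force between small_jar and the fingers below 0.05 N) or (linear speed of sample_cup above 0.5 m/s and contact force between sample_cup and the fingers below 0.05 N) or (linear speed of brown_bottle above 0.5 m/s and contact force between brown_bottle and the fingers below 0.05 N) or (linear speed of dropper_bottle above 0.5 m/s and contact force between dropper_bottle and the fingers below 0.05 N)).
It also fails if it takes over 131 s, if anything falls off the work surface, if the arm or the gripper's body presses on something with over 40 N, if the wrist force passes 120 N, or if a joint passes its speed limit or range.

### The arm

A 7-joint arm with a two-finger parallel gripper is mounted at the origin on a cart in front of the work surface, level with it; the furniture and walls round the work are solid. World frame = base frame: x ahead of the robot, y to its left, z up, the work surface at z = 0. Lengths are in m, angles in degrees, forces in N, time in s.
With the tool pointing down it reaches from about 0.35 to 0.9 m from the base axis. Payload 7.2 kg.
Tool frame: the origin (TCP) lies at the very end of the fingers, on their centre line; the grasp point (between the pads) lies arm.grip_depth behind it (arm.grip_depth is the distance from the TCP to the grasp point, in m); z points along the fingers, y is the line along which they close (so a half turn about z gives the same grasp; the last joint's range is limited). The gripper opens to 88 mm and grips with 3 to 60 N. Pads are 20 mm wide; open, the fingers measure 115 mm over their backs; the gripper's body (75 mm by 178 mm) begins 61 mm behind the grasp point.
Start: joints at [-76.272, 23.554, -0.728, 91.456, 0.321, 64.991, -4.71], TCP at [0.189, 0.596, 0.223] pointing down, gripper open.
Joint ranges: [-169.25, 169.25], [-16.82, 113.86], [-84.01, 82.57], [7.8, 145.47], [-59.2, 239.2], [7.22, 106.19], [-163.78, 163.78]. Speed limits (degrees/s): [136.94, 136.94, 172.46, 172.46, 180, 180, 180].

### API

Orientations are given as [roll, pitch, yaw] about the fixed x, y, z axes, in that order (R = Rz(yaw) Ry(pitch) Rx(roll)).
In Python, from bench import arm gives the robot as it stands. Calls block until the motion is done:
- arm.move_ptp(position, orientation): joint-space move of the TCP to a pose.
- arm.move_linear(position, orientation=None, speed=0.15): straight line of the TCP; orientation=None keeps the orientation; speed is the mean speed in m/s.
- arm.movej(angles): joint-space move.
- arm.release() and arm.close(newtons=None): open the fingers fully, or close them until they stop; newtons is the grip in N (None keeps the last).
- arm.hold(seconds).
- arm.solve_ik(position, orientation): joint angles nearest the present ones, or None.
- arm.get_image(name): name is "side" or "top"; returns (picture, depth): 384x512x3 uint8, red, green, blue; 384x512 float32, m along the optical axis (not along the pixel's ray), 0 where there is no reading.
- arm.camera_params(name): a dict with "fx", "fy", "cx", "cy" (pixels), "extrinsics" (4x4, takes a point from world to camera coordinates). Camera axes: x right, y down, z forward; pixel columns grow to the right and rows downward; lengths in m; the calibration is good to about 2 mm. A picture is of the moment at which its call begins. camera_params takes no time and is no camera call.
A pose or a line that the arm cannot do raises arm.IKError and nothing moves.
- arm.finish_job(): hands the job in; it is judged then, once.
Readings, each from a call of its own:
- arm.read_time(): time.
- arm.read_qpos(): joint angles.
- arm.read_joint_velocities(): joint speeds.
- arm.read_effort(): joint torques, N m.
- arm.read_tool_pos(): TCP position.
- arm.read_tool_rot(): TCP orientation.
- arm.read_force(): force on the tool from outside, world axes, zero at the start.
- arm.read_ft_torque(): the same for the moment, N m.
- arm.read_gripper_width(): finger opening in m.
- arm.read_grip_force(): force on a finger pad.
Only numpy, scipy, OpenCV 4.12 (cv2) and the standard library are available. Lean on these libraries where they do the work, as an engineer would, in place of code of your own. Each camera call takes 0.05 s, during which the arm holds its last target. There are 200 camera calls.

## Working session

There is one attempt and no reset: what is moved stays moved. The work goes in short steps, each a Python script; the robot and the scene stay as the last script left them, time stands still between calls to the robot, and variables do not carry over. Pictures are saved under pics/ and viewed, at most 14 in all, crops included, and the job is handed in when it is done.

```bash
mkdir -p pics; ls; python3 - <<'E'
from bench import arm
import cv2,numpy as np
for n in("top","side"):
    p,d=arm.get_image(n); cv2.imwrite(f"pics/{n}0.png",p[:,:,::-1]); np.savez(f"{n}0.npz",p=p,d=d)
    c=arm.camera_params(n); print(n,c["fx"],c["fy"],c["cx"],c["cy"]); print(np.round(c["extrinsics"],4))
print(arm.grip_depth,arm.read_tool_rot(),arm.read_time())
E
```

```text
pics
top 465.3695398857512 465.3695398857512 256.0120584827485 198.41349056734165
[[-0.0186 -0.9998 -0.006  -0.0916]
 [-0.9809  0.0194 -0.1935  0.5479]
 [ 0.1936  0.0023 -0.9811  1.5786]
 [ 0.      0.      0.      1.    ]]
side 377.85637293346105 377.85637293346105 254.54578974677787 194.4040386401807
[[ 0.8653 -0.501   0.0164 -0.5113]
 [-0.2303 -0.4263 -0.8748  0.137 ]
 [ 0.4453  0.7532 -0.4842  0.8805]
 [ 0.      0.      0.      1.    ]]
0.0187 [-1.79922803e+02  5.16118956e-03  1.62364412e+02] 0.1
```

View pics/top0.png

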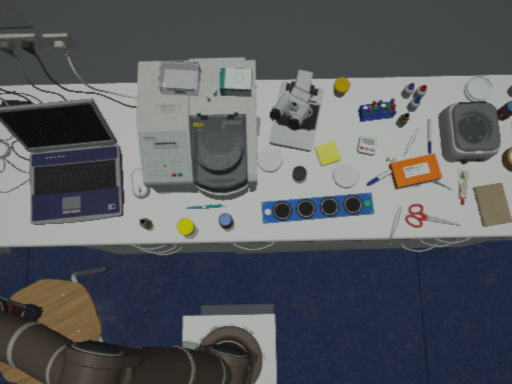

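View pics/side0.png

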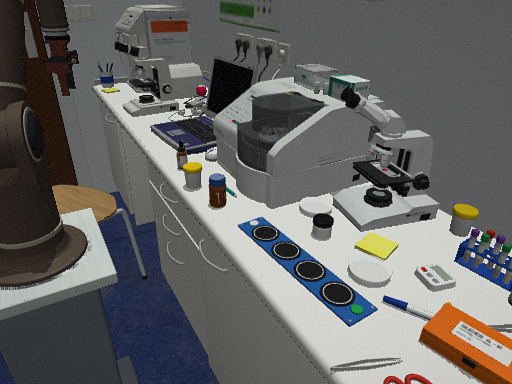

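Top view: green button at (368,203), white at (267,212), so the shortest goes at the right end. The jar is at (299,173), the cup (185,227), the brown bottle (225,221) and the dropper (146,223).

```bash
cat > h.py <<'E'
import numpy as np,cv2
from bench import arm
def ray(n,u,v,z):
    c=arm.camera_params(n);E=np.array(c["extrinsics"]);R,t=E[:3,:3],E[:3,3]
    o=-R.T@t; d=R.T@np.array([(u-c["cx"])/c["fx"],(v-c["cy"])/c["fy"],1]); return (o+d*(z-o[2])/d[2])
def proj(n,P):
    c=arm.camera_params(n);E=np.array(c["extrinsics"]);q=E[:3,:3]@P+E[:3,3]
    return c["fx"]*q[0]/q[2]+c["cx"],c["fy"]*q[1]/q[2]+c["cy"]
def blob(p,box,lo,hi):
    """centroid of largest HSV blob in box=(u0,v0,u1,v1)"""
    u0,v0,u1,v1=box; h=cv2.cvtColor(p[v0:v1,u0:u1],cv2.COLOR_RGB2HSV)
    m=cv2.inRange(h,lo,hi); n,l,s,c=cv2.connectedComponentsWithStats(m)
    i=1+np.argmax(s[1:,4]); return c[i][0]+u0,c[i][1]+v0,s[i]
E
python3 - <<'E'
from h import *
P={n:np.load(n+"0.npz")["p"] for n in("top","side")}
def f(n,name,box,lo,hi,z):
    u,v,s=blob(P[n],box,lo,hi); print(n,name,round(u,1),round(v,1),s[2:],ray(n,u,v,z).round(4))
f("top","jar",(288,162,312,184),(0,0,0),(180,255,90),.048)
f("top","cup",(172,215,198,240),(20,120,80),(35,255,255),.070)
f("top","brown",(215,210,236,233),(100,90,40),(130,255,255),.088)
f("top","drop",(136,214,156,233),(0,0,0),(180,255,110),.06)
f("top","green",(360,195,375,210),(45,120,60),(85,255,255),.010)
f("top","white",(262,205,272,218),(0,0,150),(180,70,255),.010)
f("top","strip",(255,190,380,226),(100,120,60),(125,255,255),.006)
f("side","green",(345,300,368,318),(45,120,60),(85,255,255),.010)
f("side","jar",(308,208,338,240),(0,0,0),(180,255,70),.04)
f("side","cup",(180,158,206,180),(20,120,80),(35,255,255),.063)
f("side","brown",(205,170,230,192),(100,90,40),(130,255,255),.079)
f("side","dropper teat+collar",(175,135,192,158),(0,0,0),(180,255,70),.08)
a=cv2.resize(P["top"][190:245,130:380,::-1],None,fx=3.2,fy=3.2,interpolation=2)
b=cv2.resize(P["top"][205:240,130:240,::-1],(800,254),interpolation=2)
cv2.imwrite("pics/z0.png",np.vstack([a,b]))
# pads in top view
h=cv2.cvtColor(P["top"],cv2.COLOR_RGB2HSV)[190:226,255:380]
n,l,s,c=cv2.connectedComponentsWithStats(cv2.inRange(h,(0,0,0),(180,255,60)))
for i in range(1,n):
    if s[i][4]>60: print("pad",c[i]+[255,190],s[i][2:],ray("top",c[i][0]+255,c[i][1]+190,.008).round(4))
E
```

```text
top jar 298.9 173.6 [ 13  16 165] [ 0.6339 -0.2562  0.048 ]
top cup 185.3 226.3 [ 17  17 216] [0.4499 0.1423 0.07  ]
top brown 225.0 220.0 [ 12  12 102] [0.4666 0.0045 0.088 ]
top drop 146.1 223.5 [ 13  11 103] [0.4636 0.2798 0.06  ]
top green 367.2 203.0 [ 7  7 31] [ 0.5299 -0.5006  0.01  ]
top white 267.4 211.5 [ 7  6 33] [ 0.506  -0.1418  0.01  ]
top strip 281.3 210.9 [ 44  24 410] [ 0.5079 -0.192   0.006 ]
side green 356.4 308.8 [12 10 92] [ 0.5272 -0.5033  0.01  ]
side jar 322.7 220.7 [ 21  15 252] [ 0.6375 -0.26    0.04  ]
side cup 191.8 167.5 [ 19  12 187] [0.4498 0.1421 0.063 ]
side brown 216.7 180.2 [ 16  13 168] [ 0.4674 -0.0005  0.079 ]
side dropper teat+collar 182.3 149.6 [ 17  18 119] [0.4618 0.2514 0.08  ]
pad [352.525 204.175] [ 14  14 160] [ 0.527  -0.4482  0.008 ]
pad [329.01935484 206.33548387] [ 15  14 155] [ 0.5208 -0.3635  0.008 ]
pad [305.52597403 208.08441558] [ 14  14 154] [ 0.5161 -0.279   0.008 ]
pad [281.96932515 210.26993865] [ 15  14 163] [ 0.5098 -0.1943  0.008 ]
```

View pics/z0.png

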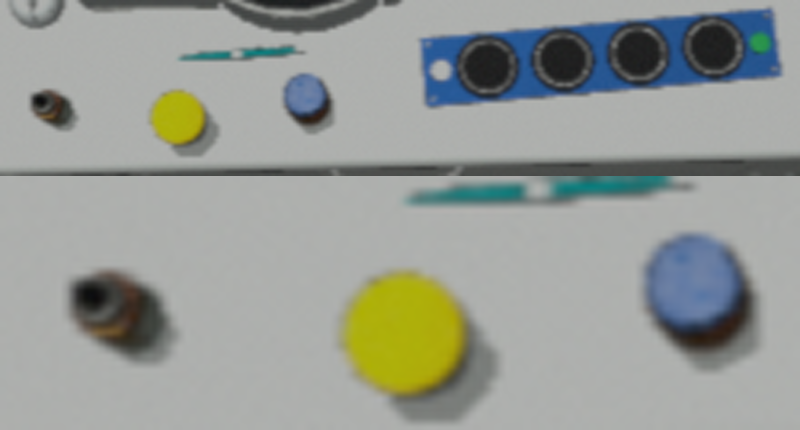

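```bash
python3 - <<'E'
from h import *
P={n:np.load(n+"0.npz")["p"] for n in("top","side")}
print(ray("top",143.1,221.4,.102),ray("top",145.4,222.3,.077))
z=np.load("top0.npz")["d"][212:234,138:156]; 
x=ray("top",146,223,.06); print("side proj base/top",[np.round(proj("side",np.array([x[0],x[1],h])),1) for h in(0,.06,.102)])
d=np.load("top0.npz")["d"]; c=arm.camera_params("top");E=np.array(c["extrinsics"])
v,u=np.mgrid[150:240,130:320]; D=d[150:240,130:320]
Q=np.stack([(u-c["cx"])/c["fx"]*D,(v-c["cy"])/c["fy"]*D,D],-1)-E[:3,3]; W=Q@E[:3,:3]
for n,x,y,h in(("drop",.46,.28,.03),("dropteat",.46,.28,.085),("cup",.45,.142,.05),("brown",.467,.003,.07),("jar",.635,-.258,.035)):
    m=(W[...,2]>h)&(np.hypot(W[...,0]-x,W[...,1]-y)<.05)&(D>0); w=W[m]; print(n,m.sum(),w.mean(0).round(4),(w.min(0)/2+w.max(0)/2).round(4),w[:,2].max().round(3))
cv2.imwrite("pics/z1.png",cv2.resize(P["side"][130:245,165:345,::-1],(800,511),interpolation=2))
E
```

```text
[0.46497181 0.27992685 0.102     ] [0.46548684 0.27816503 0.077     ]
side proj base/top [array([182.2, 168.3]), array([180.8, 152.1]), array([179.8, 140.3])]
drop 95 [0.4649 0.2807 0.0675] [0.4668 0.2835 0.0684] 0.106
dropteat 18 [0.4679 0.2854 0.0961] [0.4679 0.286  0.0957] 0.106
cup 235 [0.4501 0.1406 0.0685] [0.4506 0.1403 0.0652] 0.08
brown 148 [0.4684 0.0033 0.0873] [0.4688 0.0034 0.0841] 0.097
jar 161 [ 0.6369 -0.259   0.0474] [ 0.6376 -0.2589  0.0471] 0.059
```

View pics/z1.png

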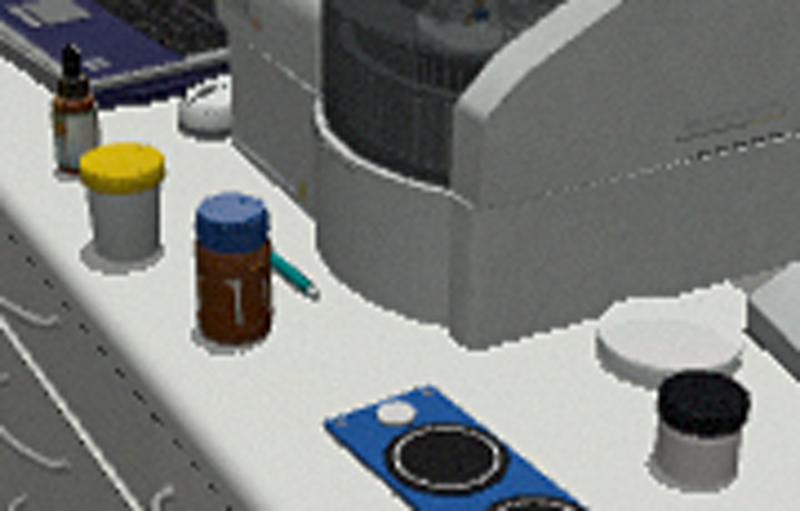

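Side crop: the dropper's body is at about (182,152), which agrees with the top-view estimate. The other three agree within about 4 mm. Next I check reachability.

```bash
cat >> h.py <<'E'
PAD=[(.5265,-.4488),(.521,-.364),(.5155,-.2795),(.5097,-.195)]
# name: x,y, grasp height, pad index
OBJ={"drop":(.465,.280,.050,3),"cup":(.450,.1415,.060,1),"brown":(.468,.0025,.055,2),"jar":(.6365,-.258,.035,0)}
G=arm.grip_depth
E
python3 - <<'E'
from h import *
for n,(x,y,g,i) in OBJ.items():
    for yw in(0,180,-180): 
        q=arm.solve_ik([x,y,g-G],[180,0,yw]); print(n,yw,None if q is None else np.round(q))
    for yw in(93.9,-86.1):
        q=arm.solve_ik([*PAD[i],g-G+.009],[180,0,yw]); print("  pad",yw,None if q is None else np.round(q))
E
```

```text
drop 0 [ -60.   33.   32.  114.  -27.   40. -101.]
drop 180 [-39.  30.   3. 113.  -3.  38.  56.]
drop -180 [-39.  30.   3. 113.  -3.  38.  56.]
  pad 93.9 [-26.  45.  61. 115. -51.  53.  66.]
  pad -86.1 [ -25.   44.   59.  115.  -49.   52. -115.]
cup 0 [-51.  27.  35. 124. -26.  37. -87.]
cup 180 [-32.  24.  10. 123.  -7.  34.  74.]
cup -180 [-32.  24.  10. 123.  -7.  34.  74.]
  pad 93.9 [  5.  40.  38. 100. -31.  50.  61.]
  pad -86.1 [  -6.   50.   59.  101.  -50.   59. -104.]
brown 0 [-44.  32.  49. 125. -39.  40. -58.]
brown 180 [-23.  25.  21. 124. -16.  34.  99.]
brown -180 [-23.  25.  21. 124. -16.  34.  99.]
  pad 93.9 [ -9.  40.  46. 108. -38.  49.  61.]
  pad -86.1 [ -16.   46.   59.  109.  -49.   55. -109.]
jar 0 [-12.  52.  49.  94. -45.  56. -37.]
jar 180 [  2.  44.  25.  93. -23.  49. 126.]
jar -180 [  2.  44.  25.  93. -23.  49. 126.]
  pad 93.9 [  8.  50.  47.  93. -43.  56.  73.]
  pad -86.1 [  2.  57.  59.  93. -54.  63. -99.]
```

```bash
cat >> h.py <<'E'
H=.20; YP=93.9
def pick(n,yaw=180,N=20):
    x,y,g,i=OBJ[n]
    arm.move_linear([x,y,.15],[180,0,yaw],speed=.25)
    arm.move_linear([x,y,g-G],speed=.10); arm.close(N)
    print(n,"width",arm.read_gripper_width(),"grip",arm.read_grip_force())
    arm.move_linear([x,y,H],speed=.12)
def place(n,dx=0,dy=0):
    x,y,g,i=OBJ[n]; px,py=PAD[i][0]+dx,PAD[i][1]+dy; o=[180,0,YP]
    arm.move_linear([.42,py,H],o,speed=.2); arm.move_linear([px,py,H],o,speed=.15)
    arm.move_linear([px,py,g-G+.02],speed=.12); arm.move_linear([px,py,g-G+.0088],speed=.03)
    arm.hold(.2); print("F",arm.read_force(),"w",arm.read_gripper_width()); arm.release(); arm.hold(.2)
    arm.move_linear([px,py,.17],speed=.12); arm.move_linear([.42,py,H],speed=.25); print("t",arm.read_time())
def snap(tag):
    for n in("top","side"): 
        p,d=arm.get_image(n); np.savez(f"{n}{tag}.npz",p=p,d=d); cv2.imwrite(f"pics/{n}{tag}.png",p[:,:,::-1])
E
python3 - <<'E'
from h import *
arm.move_ptp([.44,.28,H],[180,0,180]); print(arm.read_qpos(),arm.read_time())
pick("drop"); arm.hold(.1); print(arm.read_gripper_width(),arm.read_time()); snap("1")
cv2.imwrite("pics/s1.png",cv2.resize(cv2.imread("pics/side1.png")[80:230,100:300],None,fx=3,fy=3))
E
```

```text
[-42.54826951  14.68381926   5.58814941 107.64755491  -1.70526928
  57.73128255  53.84156263] 1.5917
drop width 0.032212833715088256 grip 19.756296115882037
0.03239735258316495 5.8583
```

View pics/s1.png

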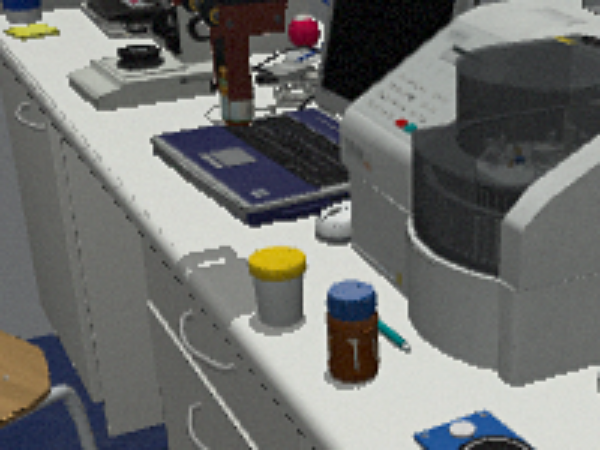

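The dropper hangs upright from the fingers (at about (237,108) in the crop), held at its 32 mm width. I'll place it next.

```bash
python3 - <<'E'
from h import *
place("drop"); arm.move_linear([.42,.0,H],[180,0,180],speed=.3); snap("2")
a=cv2.resize(cv2.imread("pics/top2.png")[185:245,165:385],(800,218),interpolation=2)
b=cv2.resize(cv2.imread("pics/side2.png")[150:330,170:400],(480,375),interpolation=2)
b=np.pad(b,((0,0),(0,320),(0,0))); cv2.imwrite("pics/s2.png",np.vstack([a,b]))
E
```

```text
F [-0.00460011  0.02806147 -0.86705548] w 0.03217355579137416
t 14.2917
```

View pics/s2.png

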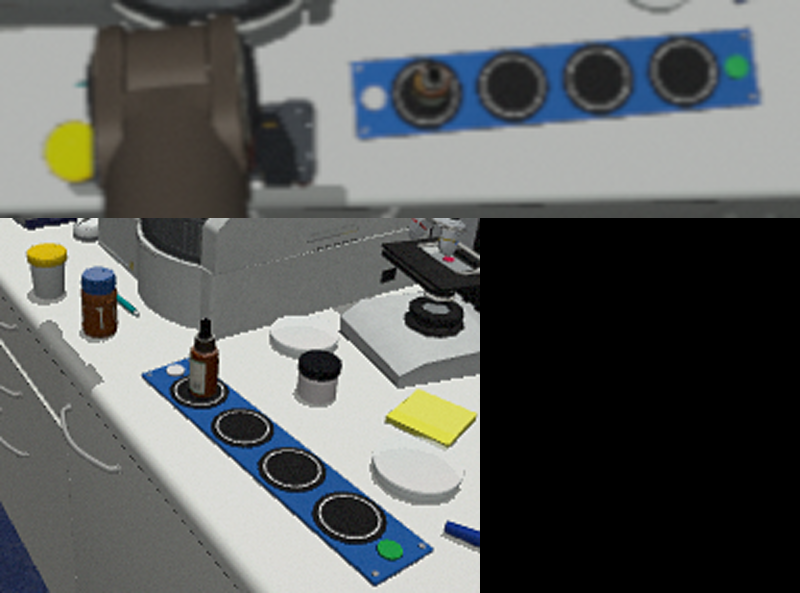

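The dropper stands upright on the white-end pad, near its centre. On to the others.

```bash
python3 - <<'E'
from h import *
pick("brown"); place("brown")
arm.move_linear([.42,.05,H],[180,0,180],speed=.3)
pick("cup"); place("cup")
snap("3")
E
python3 - <<'E'
import cv2,numpy as np
a=cv2.resize(cv2.imread("pics/top3.png")[185:245,165:385],(800,218),interpolation=2)
b=cv2.resize(cv2.imread("pics/side3.png")[150:330,170:400],(480,375),interpolation=2)
cv2.imwrite("pics/s3.png",np.vstack([a,np.pad(b,((0,0),(0,320),(0,0)))]))
E
```

```text
brown width 0.045900206728574415 grip 19.999367083073594
F [ 0.19951413  0.48386777 -0.55149539] w 0.04570832523978906
t 27.2417
cup width 0.05814989426990317 grip 20.0001659989357
F [-0.34969598  0.05627739 -1.18478692] w 0.058175477392460026
t 40.875
```

View pics/s3.png

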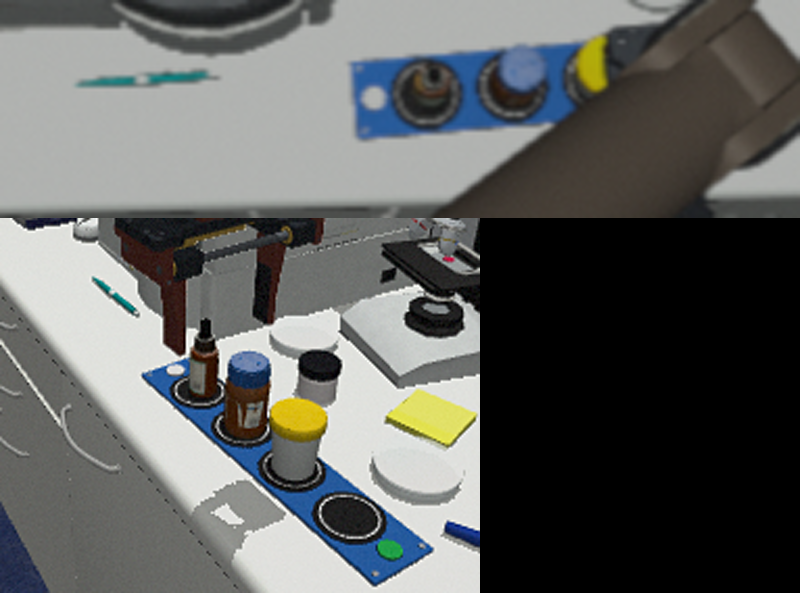

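Brown bottle and cup are upright on their pads. The jar is last.

```bash
python3 - <<'E'
from h import *
arm.move_linear([.6365,-.258,H],[180,0,180],speed=.2)
pick("jar"); place("jar")
arm.move_linear([.35,.25,.3],[180,0,180],speed=.3)
snap("4"); print(arm.read_time())
P={n:np.load(n+"4.npz")["p"] for n in("top","side")}
def f(n,name,lo,hi,z,i,box):
    u,v,s=blob(P[n],box,lo,hi); r=ray(n,u,v,z); print(n,name,s[2:],((r[:2]-PAD[i])*1000).round(1))
B=(270,185,372,225);S=(245,180,365,320)
f("top","cup",(20,120,80),(35,255,255),.078,1,B)
f("top","brown",(100,60,40),(130,180,255),.096,2,(295,190,318,213))
f("top","jar",(0,0,0),(180,255,80),.056,0,(342,190,364,212))
f("side","cup",(20,120,80),(35,255,255),.071,1,S)
a=cv2.resize(P["top"][185:245,165:385,::-1],(800,218),interpolation=2)
b=cv2.resize(P["side"][190:325,230:390,::-1],(450,380),interpolation=2)
cv2.imwrite("pics/s4.png",np.vstack([a,np.pad(b,((0,0),(0,350),(0,0)))]))
E
```

```text
jar width 0.049371267584683035 grip 19.999965903698467
F [-0.29024863  0.22760657 -0.20380569] w 0.04915074705908158
t 54.4833
57.1
top cup [ 17  17 223] [-0.1  2.9]
top brown [ 23  16 198] [0.3 2.7]
top jar [ 20  17 270] [-5.9  9.8]
side cup [ 28  22 465] [-0.9 -1.3]
```

View pics/s4.png

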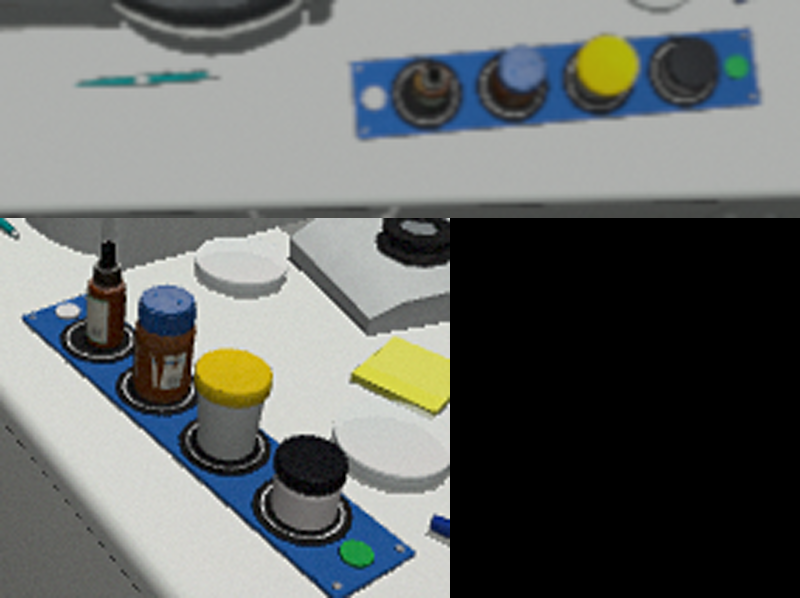

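```bash
python3 - <<'E'
from h import *
for n,u,v,z,i in(("jar",692,64,.056,0),("brown",522,67,.096,2),("teat",433,74,.11,3)):
    print(n,((ray("top",165+u/3.636,185+v/3.636,z)[:2]-PAD[i])*1000).round(1))
for n,u,v,z,i in(("jar",311,462,.056,0),("teat",108,241,.11,3),("brown",168,302,.096,2)):
    print("side",n,((ray("side",230+u/2.8125,190+(v-218)/2.8148,z)[:2]-PAD[i])*1000).round(1))
E
```

```text
jar [-2.7  0.5]
brown [ 1.2 -1.2]
teat [-0.5 -1.4]
side jar [-4.7 -6.3]
side teat [ 0.8 -6.3]
side brown [-1.5 -7.6]
```

```bash
python3 -c "
from bench import arm
print(arm.finish_job())"
```

```text
the job is handed in; nothing more can be done
None
```

I placed all four containers upright on their pads and released them: jar, cup, brown bottle and dropper, from the green button on. The last top view puts each within about 3 mm of its pad centre (the side view within about 8 mm). I handed the job in at about 57 s, and the call returned no verdict.

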